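# Press a blown flask into the sprung ring cradle and hold its foot on the marking pad

### The job

The red flask needs its foot pressed on the blue marking pad inside the sprung yellow ring cradle. Lift the aluminium cover off the cradle and set it down flat on the cork mat and let go of it; then carry the red flask upright to the cradle, seat it in the ring and press it down against the springs until its foot bears firmly on the pad. Finish while still holding it pressed down there, and leave the other flasks and the tools where they stand.

Things in the scene. Friction and masses are not known exactly. Their poses are not given: they have to be found in the camera images.
- red_flask: The work: round flask of red glass with white swirls, closed by a fixed cork. Ball-shaped body of radius 40 mm with its centre 36 mm above the flat foot (foot radius 17 mm); straight neck 28 mm in diameter from 75 to 124 mm above the foot, then the cork, 21 mm in diameter, to 136 mm. About 0.2 kg. Starts standing on the bench. Origin at the centre of the foot, z up along the neck.
- stand: Ring cradle, fixed to the bench: green base plate 140 x 140 x 30 mm with a dark disc on it (radius 52 mm, top 38 mm up). Origin at the centre of the base's underside on the bench, z up; the pad, the ring and the cover are centred on its z axis. It stands in either of two places, the cork mat in the other.
- ring_seat (a point): Centre of the top face of the yellow ring: outside radius 44 mm, inside radius 30 mm, 10 mm thick. At rest 80 mm above the bench. A flask's ball centres itself in the ring; seated, its foot is 9.5 mm below this point. z up.
- ring (a joint): How far the ring has been pushed down on its springs, in m: 0 at rest (top), mechanical limit 0.026. The springs need 3.5 N to start moving and 0.4 N more per mm; a flask's own weight does not move it. With a flask seated, its foot meets the pad at about 0.018, where the ring pushes back with about 11 N; beyond that the sprung pad pushes back too (together about 16 N at 0.021, 21 N at 0.024, where the pad stops).
- pad: Blue marking pad, 42 mm in diameter, on a stiff sprung plunger in the middle of the cradle below the ring; it gives 1.2 N at first touch and 1.2 N more per mm, up to 6 mm, straight down. Origin at the centre of the underside of its pedestal, 38 mm above the bench at rest; the pad's top face is 14.5 mm above the origin, 52.5 mm above the bench at rest.
- cover: Loose aluminium dust cover lying on the ring at the start: spigot radius 26 mm and 5 mm deep underneath, that drops into the ring, disc of radius 46 mm from 5 to 11 mm, and a black knob in the middle, 24 mm in diameter, from 11 to 49 mm. Heights are above its origin, the centre of the spigot's underside; z up. 0.15 kg. On the mat it stands on the spigot.
- mat: Cork mat 160 x 160 x 4 mm fixed on the bench, where the cover goes. Origin at the centre of its underside, z up.
- green_flask: Green glass flask like the red one, 80 mm wide and 136 mm tall with its cork; origin at the centre of its foot, z up. Leave it standing where it is.
- amber_flask: Amber glass flask like the red one, 80 mm wide and 136 mm tall with its cork; origin at the centre of its foot, z up. Leave it standing where it is.
- jacks: Steel glassworker's jacks (long spring tongs, about 230 x 50 x 9 mm) lying on the bench to the right; origin near the middle, x towards the blades' tips. Leave alone.
- paddle: Wooden paddle, 230 mm long, 80 mm wide and 12 mm thick, lying on the far part of the bench; origin underneath where handle and blade join, x towards the blade. Leave alone.
- block: Wooden shaping cup, 90 mm wide and 50 mm tall with a side handle along its x, 140 mm from its axis to the end of the handle; origin at the centre of its underside. Leave alone.
- wax_tin: Blue tin, 70 mm in diameter and 50 mm tall; origin at the centre of its underside. Leave alone.
Things that resemble listed ones, but are neither listed nor needed, are in the scene too. What is shaped like the cover but green is not meant.

How it is judged:
By the outcome, as a careful person would: the job done as asked, in the order asked, and still so for the second after the job is handed in, while the arm keeps its last pose, push and grip.
It also fails if it takes over 64 s, if anything falls off the work surface, if the arm or the gripper's body presses on something with over 40 N, if the wrist force passes 120 N, or if a joint passes its speed limit or range.

### The arm

A 6-joint arm with a two-finger parallel gripper is mounted at the origin on the work surface. World frame = base frame: x ahead of the robot, y to its left, z up, the work surface at z = 0. Lengths are in m, angles in rad, forces in N, time in s.
With the tool pointing down it reaches from about 0.35 to 0.775 m from the base axis. Payload 7.3 kg.
Tool frame: the origin (TCP) lies between the finger pads; the fingertips stand 25 mm ahead of it and the grasp point (between the pads) lies 6 mm ahead of it; y points along the fingers, z is the direction in which the jaws open and shut, and the axes are right-handed (so a half turn about y gives the same grasp; the last joint's range is limited). The gripper opens to 92 mm and grips with 3 to 60 N. Pads are 19 mm wide; open, the fingers measure 130 mm over their backs; the gripper's body (75 mm by 190 mm) begins 47 mm behind the grasp point.
Start: joints at [-1.297, 0.342, 1.524, -0, 1.275, -0.146], TCP at [0.214, -0.479, 0.252] pointing down, gripper open.
Joint ranges: [-2.53, 2.53], [-0.77, 2.02], [0.04, 2.7], [-1, 4.14], [0.28, 2.66], [-3.11, 3.11]. Speed limits (rad/s): [2.57, 2.57, 3.14, 3.14, 3.14, 3.14].

### API

Orientations are given as [roll, pitch, yaw] about the fixed x, y, z axes, in that order (R = Rz(yaw) Ry(pitch) Rx(roll)).
In Python, from cell import sensors, read_camera, hand_in gives the robot as it stands. The module is installed in compiled form; this text tells all that it offers.
- The arm moves only by the tool send_rows, never from a script. Its argument "motion" is a list that holds one entry, the list of rows, each a list of 4 numbers: the shift along the tool's x, y, z in m, then the turn about the tool's y in degrees. In form: [[[tx, ty, tz, twist], ...]]. A call has 1 to 8 rows; each row is the pose to reach, as a shift and turn from the pose measured when the call began, along the tool's axes at that moment; what a row does not reach only later rows make up. A row lasts 1/10 s, in which the tool goes at most 50 mm and 8.59 degrees, less where a joint would pass 70% of its speed; a pose out of reach is approached as far as the arm can. A call with a gripper value outside its range is refused whole. "gripper" is the opening, from 0 (shut) to 1 (fully open), set as the call begins (left out, the last holds). The fingers move at their own pace and stop on an object; "grip_force" is the grip in N (left out, the last holds). Time passes only in rows, so rows that repeat a pose let the fingers close. It gives the time, the measured TCP pose, the force and the opening at its end, in the units of the state.
- sensors.observe(): the state, without advancing time (a new reading comes with each control period).
- read_camera(name): name is "scene" or "top"; returns a dict with "frame" (384x512x3 uint8, red, green, blue), "fx", "fy", "cx", "cy" (pixels), "extrinsics" (4x4, takes a point from world to camera coordinates). Camera axes: x right, y up, looking along -z (the intrinsics and any distortion apply to the point x, -y, -z); pixel columns grow to the right and rows downward; lengths in m; the calibration is good to about 2 mm. A picture is of the moment at which its call begins. There is no depth.
- hand_in(): hands the job in, once; it reports no verdict.
The state is a dict: "time": time; "qpos": joint angles; "qvel": joint speeds; "joint_efforts": joint torques, N m; "tool_pos": TCP position; "tool_rot": TCP orientation; "contact_force": force on the tool from outside, world axes, zero at the start; "torque": the same for the moment, N m; "opening": finger opening in m.
Only numpy, scipy, OpenCV 4.12 (cv2) and the standard library are available. Lean on these libraries where they do the work, as an engineer would, in place of code of your own. Each camera call takes 0.05 s, during which the arm holds its last target.

## Working session

There is one attempt and no reset: what is moved stays moved. The work goes in short steps, Python scripts to look and compute and a tool call to move; the robot and the scene stay as the last step left them, time stands still between calls to the robot, and variables do not carry over. Pictures are saved under pics/ and viewed, and the job is handed in when it is done.

Besides the shell and the picture viewer there is one more tool, called after "Emit:" by a JSON object that holds its "name" and its "arguments", one argument or row to a line. send_rows: Moves the arm, as the interface text tells. Its arguments: {"type":"object","properties":{"motion":{"type":"array"},"gripper":{"type":"number"},"grip_force":{"type":"number"}},"required":["motion"]}

```bash
mkdir -p pics; python3 - <<'E'
from cell import sensors, read_camera
import cv2,json,numpy as np
s=sensors.observe();print(s)
for n in("scene","top"):
    c=read_camera(n);print(n,c["fx"],c["fy"],c["cx"],c["cy"],[k for k in c]);print(np.round(c["extrinsics"],4).tolist())
    cv2.imwrite(f"pics/{n}0.png",c["frame"][:,:,::-1])
E
```

```text
{'time': 0.0, 'qpos': array([-1.29702684e+00,  3.42739535e-01,  1.52504268e+00,  3.10767157e-05,
        1.27536698e+00, -1.45980443e-01]), 'qvel': array([-0.0002796 , -0.00163868,  0.00071847, -0.00104566,  0.00342047,
       -0.00145935]), 'joint_efforts': array([-1.73971748e-03, -4.31248677e+01, -2.44217080e+01,  7.14927656e-02,
        5.59950457e-02, -1.28082343e-04]), 'tool_pos': array([ 0.21389104, -0.47904851,  0.25102724]), 'tool_rot': array([-1.57233198e+00,  2.55817472e-04, -2.72185199e+00]), 'contact_force': array([-0.49670107, -0.87676267, -0.45964659]), 'torque': array([ 0.01545915, -0.00118731, -0.039127  ]), 'opening': 0.09149937955110232}
scene 383.3737506810212 383.3737506810212 258.110602710452 186.54218762501404 ['frame', 'fx', 'fy', 'cx', 'cy', 'extrinsics']
[[-0.6869, 0.7267, -0.0084, 0.4204], [-0.4556, -0.4216, 0.784, 0.177], [0.5661, 0.5424, 0.6207, -1.4258], [0.0, 0.0, 0.0, 1.0]]
top 483.9147928973297 483.9147928973297 247.03258041407022 190.8701884249078 ['frame', 'fx', 'fy', 'cx', 'cy', 'extrinsics']
[[-0.0356, -0.9994, 0.0035, -0.026], [0.9774, -0.0341, 0.2084, -0.5787], [-0.2081, 0.0109, 0.978, -1.195], [0.0, 0.0, 0.0, 1.0]]
```

View pics/scene0.png

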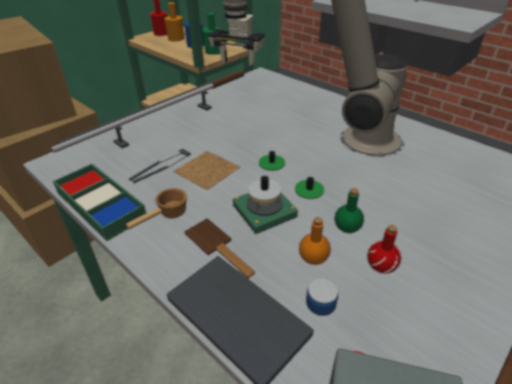

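View pics/top0.png

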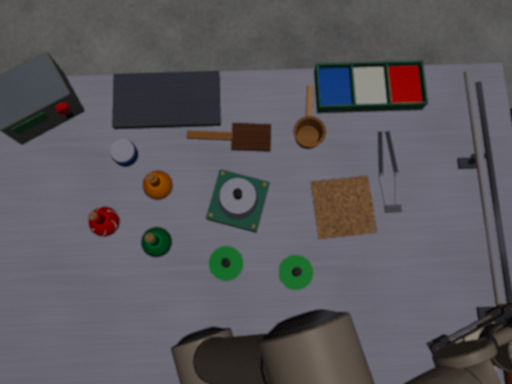

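The scene view shows the stand with cover near (265,195), the cork mat near (207,169) and the red flask near (385,255). In the top view these are at (238,198), (344,207) and (103,221). Enlarged crops come next.

```bash
cat > h.py <<'E'
import numpy as np,cv2
from scipy.optimize import least_squares
from cell import sensors, read_camera
def crop(n,f,x,y,w,h,k,name):
    im=f[y:y+h,x:x+w,::-1]; cv2.imwrite("pics/"+name,cv2.resize(im,None,fx=k,fy=k,interpolation=cv2.INTER_CUBIC))
def proj(c,P):
    p=c["extrinsics"]@np.append(P,1); x,y,z=p[0],-p[1],-p[2]
    return np.array([c["fx"]*x/z+c["cx"],c["fy"]*y/z+c["cy"]])
def onz(c,u,v,z):
    E=c["extrinsics"];R=E[:3,:3];o=-R.T@E[:3,3]
    d=R.T@np.array([(u-c["cx"])/c["fx"],-(v-c["cy"])/c["fy"],-1]); return o+d*(z-o[2])/d[2]
E
python3 - <<'E'
from h import *
t=read_camera("top");s=read_camera("scene")
f=t["frame"]
crop("t",f,195,155,100,75,8,"tc.png");crop("t",f,70,180,100,75,8,"tr.png")
f=s["frame"]
crop("s",f,220,165,100,75,8,"sc.png");crop("s",f,340,210,100,75,8,"sr.png")
E
```

```text
(no output)
```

View pics/tc.png

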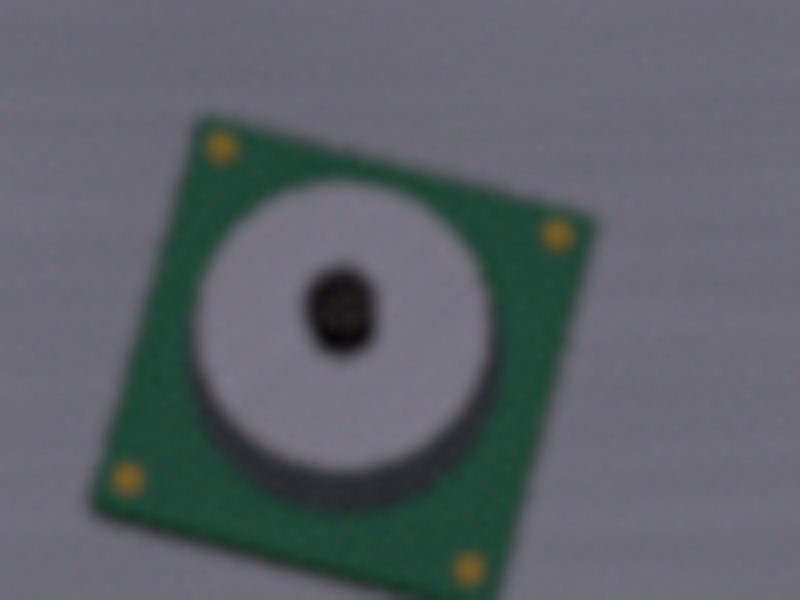

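View pics/tr.png

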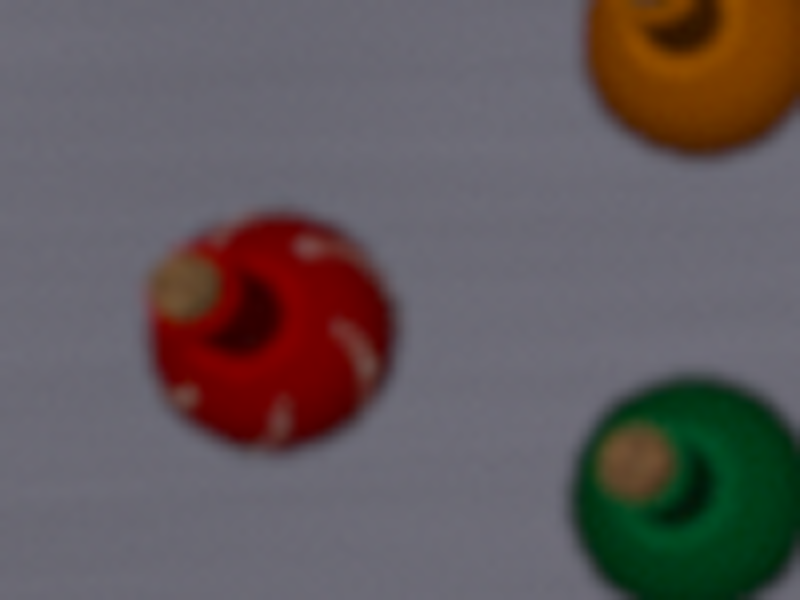

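View pics/sc.png

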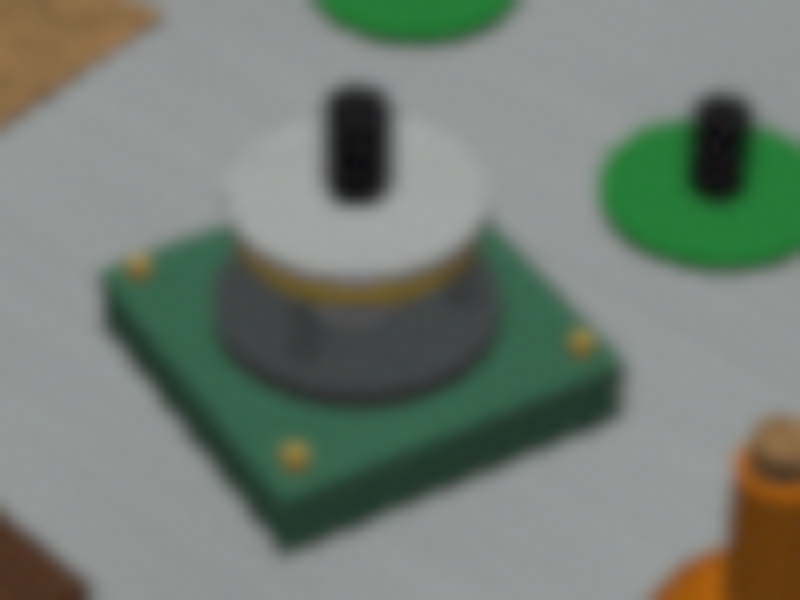

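View pics/sr.png

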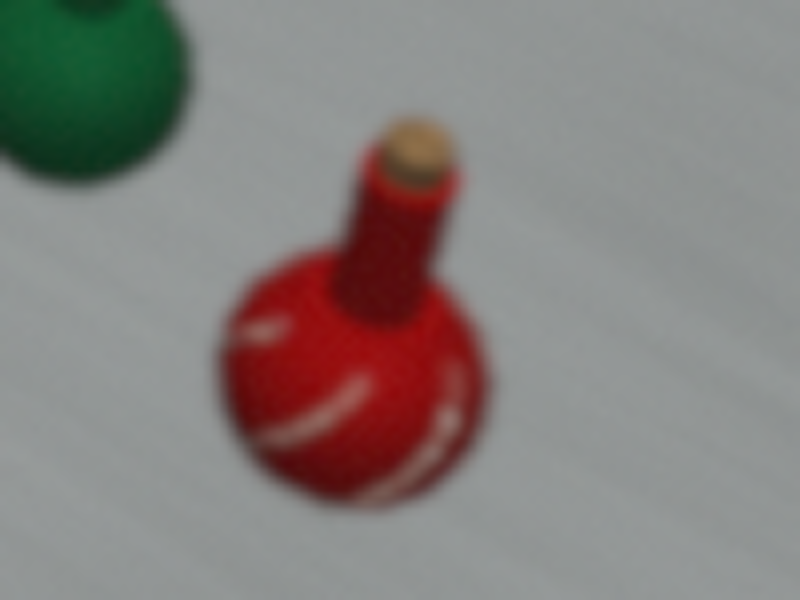

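```bash
python3 - <<'E'
from h import *
t=read_camera("top");s=read_camera("scene")
g=lambda X,x0:(X+.5)/8-.5+x0
def p(n,c,X,Y,x0,y0,z): print(n,np.round(onz(c,g(X,x0),g(Y,y0),z),4))
p("T screws",t,344,358,195,155,.030)
p("T disc",t,344,326,195,155,.086)
p("T knob",t,342,302,195,155,.124)
p("S disc",s,359,195,220,165,.086)
p("S knob",s,357,98,220,165,.124)
p("T ball",t,272,331,70,180,.036);p("T cork",t,188,287,70,180,.136)
p("S ball",s,356,376,340,210,.036);p("S cork",s,420,143,340,210,.136)
for q in [(222,148),(557,235),(470,570),(128,478)]:p("screw",t,*q,195,155,.030)
for n,c in(("T",t),("S",s)):
    m=cv2.inRange(cv2.cvtColor(c["frame"],cv2.COLOR_RGB2HSV),(8,70,60),(22,200,255))
    N,l,st,ce=cv2.connectedComponentsWithStats(m)
    for i in range(1,N):
        if st[i,4]>500: print(n,"mat?",st[i],ce[i],np.round(onz(c,*ce[i],.004),4))
    pts=[(311,181),(369,176),(377,234),(318,238)] if n=="T" else []
    for q in pts: print(np.round(onz(c,*q,.004),4))
E
```

```text
T screws [ 0.562  -0.0208  0.03  ]
T disc [ 0.5614 -0.0217  0.086 ]
T knob [ 0.5612 -0.0216  0.124 ]
S disc [ 0.567  -0.0174  0.086 ]
S knob [ 0.5636 -0.0215  0.124 ]
T ball [0.5156 0.3306 0.036 ]
T cork [0.5139 0.3272 0.136 ]
S ball [0.5168 0.3315 0.036 ]
S cork [0.5192 0.3312 0.136 ]
screw [0.6351 0.0178 0.03  ]
screw [ 0.6013 -0.0932  0.03  ]
screw [ 0.4899 -0.0598  0.03  ]
screw [0.5243 0.0515 0.03  ]
T mat? [294  86  32  62 790] [308.52278481 125.93797468] [ 0.7692 -0.2255  0.004 ]
T mat? [ 311  176   65   63 3305] [342.88441755 206.8387292 ] [ 0.5365 -0.304   0.004 ]
[ 0.611  -0.2225  0.004 ]
[ 0.6195 -0.382   0.004 ]
[ 0.4599 -0.3894  0.004 ]
[ 0.4548 -0.2313  0.004 ]
S mat? [ 279    0   70   89 2163] [307.00601017  45.17706889] [-0.6655 -0.8141  0.004 ]
S mat? [ 129    2   70   71 1519] [166.45490454  45.65635286] [-0.1079 -1.4227  0.004 ]
S mat? [    0    17    99   249 13178] [ 33.51107907 132.59660039] [ 0.8405 -0.9736  0.004 ]
S mat? [ 399   56  113   87 2713] [462.34242536  96.45632142] [-0.5809  0.1123  0.004 ]
S mat? [ 175  152   64   37 1277] [206.45575568 169.53249804] [ 0.5468 -0.298   0.004 ]
S mat? [126 188  61  40 905] [164.71712707 205.67734807] [ 0.7502 -0.2494  0.004 ]
S mat? [ 186  220   68   58 1199] [216.35696414 243.85154295] [ 0.7483 -0.0227  0.004 ]
```

The views agree to a few mm: stand and cover at (0.562, -0.021), flask at (0.516, 0.331), mat at (0.537, -0.304). Next I compute the move to above the cover.

```bash
cat >> h.py <<'E'
from scipy.spatial.transform import Rotation as Ro
def delta(*P):
    s=sensors.observe();R=Ro.from_euler('xyz',s["tool_rot"]).as_matrix()
    print("t",s["time"],"pos",np.round(s["tool_pos"],4),"rot",np.round(s["tool_rot"],4),"F",np.round(s["contact_force"],1),"op",round(s["opening"],4),"q",np.round(s["qpos"],2))
    print("axes x,y,z:",np.round(R.T,3).tolist())
    for p in P: print(p,"->",np.round(R.T@(np.array(p)-s["tool_pos"]),4))
E
python3 -c "
from h import *
delta((.562,-.021,.20),(.562,-.021,.115))"
```

```text
t 0.3 pos [ 0.214  -0.4793  0.2515] rot [-1.5713e+00  1.0000e-04 -2.7218e+00] F [ 0.3 -0.  -0.5] op 0.092 q [-1.3   0.34  1.52 -0.    1.28 -0.15]
axes x,y,z: [[-0.913, -0.408, -0.0], [-0.0, 0.0, -1.0], [0.408, -0.913, -0.0]]
(0.562, -0.021, 0.2) -> [-0.5046  0.0516 -0.2766]
(0.562, -0.021, 0.115) -> [-0.5046  0.1366 -0.2766]
```

Emit:
{"name": "send_rows", "arguments": {
  "motion": [
    [[-0.03, 0, -0.016, 0], [-0.066, 0, -0.036, 0], [-0.102, 0, -0.056, 0], [-0.138, 0, -0.076, 0], [-0.174, 0, -0.096, 0], [-0.21, 0, -0.116, 0], [-0.246, 0, -0.136, 0], [-0.282, 0, -0.155, 0]]
  ],
  "gripper": 1
}}

```text
time: 1.1
tool_pos: [0.409, -0.2213, 0.2517]
tool_rot: [-1.571, 0.0, -2.722]
contact_force: [0.6, -0.3, 0.2]
opening: 0.0916
```

```bash
python3 -c "
from h import *
delta((.562,-.021,.20),(.562,-.021,.115))"
```

```text
t 1.1 pos [ 0.409  -0.2213  0.2517] rot [-1.5710e+00  2.0000e-04 -2.7219e+00] F [ 0.6 -0.3  0.2] op 0.0916 q [-0.66  0.23  1.68  0.    1.23  0.49]
axes x,y,z: [[-0.913, -0.407, -0.0], [0.0, 0.0, -1.0], [0.407, -0.913, -0.0]]
(0.562, -0.021, 0.2) -> [-0.2213  0.0518 -0.1206]
(0.562, -0.021, 0.115) -> [-0.2213  0.1368 -0.1205]
```

Emit:
{"name": "send_rows", "arguments": {
  "motion": [
    [[-0.035, 0, -0.02, 0], [-0.075, 0, -0.04, 0], [-0.115, 0.01, -0.062, 0], [-0.15, 0.02, -0.082, 0], [-0.185, 0.03, -0.1, 0], [-0.21, 0.045, -0.115, 0], [-0.221, 0.052, -0.1205, 0], [-0.221, 0.052, -0.1205, 0]]
  ]
}}

```text
time: 1.9
tool_pos: [0.5616, -0.0201, 0.1985]
tool_rot: [-1.572, -0.002, -2.72]
contact_force: [-0.2, -0.5, 0.0]
opening: 0.0921
```

```bash
python3 -c "
from h import *
delta((.562,-.021,.20),(.562,-.021,.115))
t=read_camera('top');s=read_camera('scene')
crop('t',t['frame'],170,130,130,98,6,'tc1.png');crop('s',s['frame'],200,120,130,98,6,'sc1.png')
"
```

```text
t 1.9 pos [ 0.5616 -0.0201  0.1985] rot [-1.5723e+00 -1.9000e-03 -2.7197e+00] F [-0.2 -0.5  0. ] op 0.0921 q [-0.17  0.46  1.5   0.    1.19  0.98]
axes x,y,z: [[-0.912, -0.409, 0.002], [-0.002, 0.001, -1.0], [0.409, -0.912, -0.001]]
(0.562, -0.021, 0.2) -> [ 0.     -0.0015  0.0009]
(0.562, -0.021, 0.115) -> [-0.0001  0.0835  0.0011]
```

View pics/sc1.png

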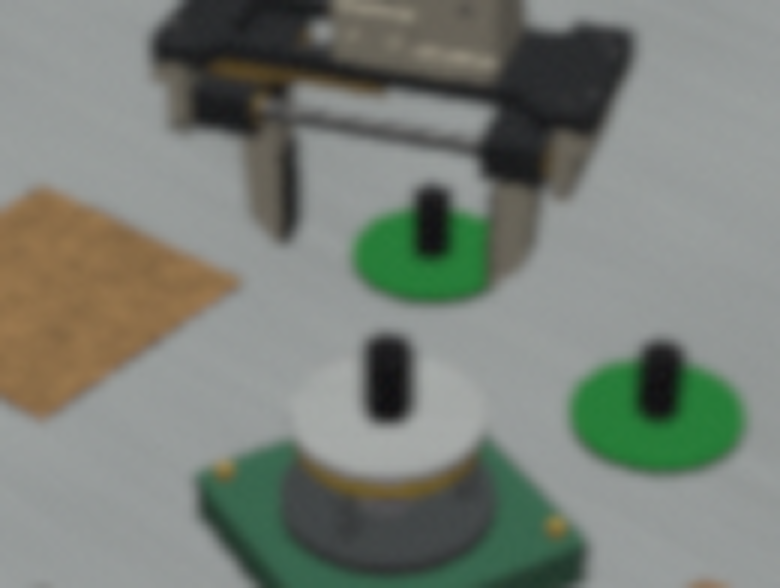

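The fingers straddle the knob, which is at about (388,375) in this crop with the fingertips at about (285,240) and (505,280). I descend and close.

Emit:
{"name": "send_rows", "arguments": {
  "motion": [
    [[0, 0.02, 0.001, 0], [0, 0.045, 0.001, 0], [0, 0.065, 0.001, 0], [0, 0.077, 0.001, 0], [0, 0.083, 0.001, 0], [0, 0.083, 0.001, 0]]
  ]
}}

```text
time: 2.6
tool_pos: [0.5617, -0.0235, 0.1171]
tool_rot: [-1.571, -0.001, -2.723]
contact_force: [0.0, -0.4, 0.7]
opening: 0.0915
```

Emit:
{"name": "send_rows", "arguments": {
  "motion": [
    [[0, 0, 0, 0], [0, 0, 0, 0], [0, 0, 0, 0], [0, 0, 0, 0], [0, 0, 0, 0], [0, 0, 0, 0], [0, 0, 0, 0], [0, 0, 0, 0]]
  ],
  "gripper": 0,
  "grip_force": 20
}}

```text
time: 3.4
tool_pos: [0.5617, -0.0235, 0.1171]
tool_rot: [-1.571, -0.001, -2.723]
contact_force: [-0.2, -0.3, 0.4]
opening: 0.0322
```

Emit:
{"name": "send_rows", "arguments": {
  "motion": [
    [[0, 0, 0, 0], [0, 0, 0, 0], [0, 0, 0, 0], [0, 0, 0, 0], [0, 0, 0, 0]]
  ]
}}

```text
time: 3.9
tool_pos: [0.5616, -0.0235, 0.1171]
tool_rot: [-1.571, -0.001, -2.723]
contact_force: [-0.5, 0.3, -0.1]
opening: 0.0239
```

```bash
python3 -c "
from h import *
delta((.562,-.021,.115))
"
```

```text
t 3.9 pos [ 0.5616 -0.0235  0.1171] rot [-1.5709e+00 -6.0000e-04 -2.7228e+00] F [-0.5  0.3 -0.1] op 0.0239 q [-0.18  0.55  1.6  -0.    1.    0.97]
axes x,y,z: [[-0.914, -0.407, 0.001], [-0.001, -0.0, -1.0], [0.407, -0.914, -0.0]]
(0.562, -0.021, 0.115) -> [-0.0013  0.0021 -0.0021]
```

Gripped: the opening is 23.9 mm, the knob's diameter. Lifting.

Emit:
{"name": "send_rows", "arguments": {
  "motion": [
    [[0, -0.006, 0, 0], [0, -0.015, 0, 0], [0, -0.03, 0, 0], [0, -0.05, 0, 0], [0, -0.07, 0, 0], [0, -0.09, 0, 0], [0, -0.1, 0, 0], [0, -0.1, 0, 0]]
  ],
  "grip_force": 30
}}

```text
time: 4.7
tool_pos: [0.5624, -0.0236, 0.2189]
tool_rot: [-1.569, 0.002, -2.723]
contact_force: [0.4, 0.4, -2.0]
opening: 0.0235
```

```bash
python3 -c "
from h import *
delta((.537,-.304,.15),(.537,-.304,.047))
t=read_camera('top');s=read_camera('scene')
cv2.imwrite('pics/t2.png',t['frame'][:,:,::-1])
crop('s',s['frame'],190,120,130,98,6,'sc2.png')
"
```

```text
t 4.7 pos [ 0.5624 -0.0236  0.2189] rot [-1.5688e+00  2.3000e-03 -2.7228e+00] F [ 0.4  0.4 -2. ] op 0.0235 q [-0.18  0.44  1.47 -0.    1.23  0.97]
axes x,y,z: [[-0.914, -0.407, -0.002], [0.003, -0.001, -1.0], [0.407, -0.914, 0.002]]
(0.537, -0.304, 0.15) -> [0.1374 0.069  0.2457]
(0.537, -0.304, 0.047) -> [0.1376 0.172  0.2455]
```

View pics/sc2.png

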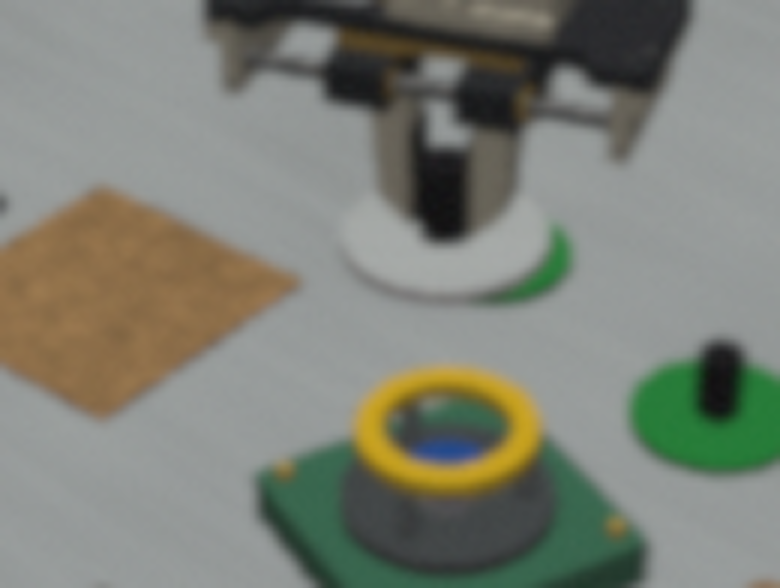

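View pics/t2.png

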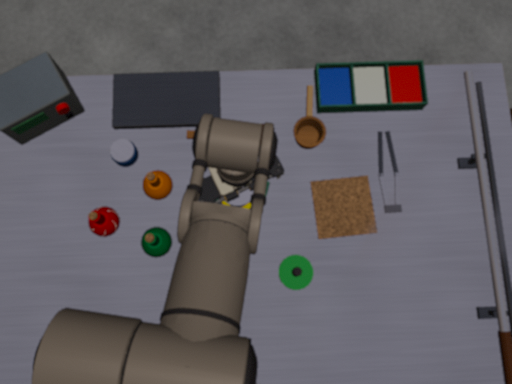

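The cover is held level, and the empty yellow ring shows at about (448,430) in the crop with the blue pad below it. Moving to the mat.

Emit:
{"name": "send_rows", "arguments": {
  "motion": [
    [[0.015, 0, 0.027, 0], [0.035, 0, 0.062, 0], [0.055, 0.005, 0.1, 0], [0.077, 0.02, 0.138, 0], [0.1, 0.04, 0.178, 0], [0.12, 0.055, 0.213, 0], [0.132, 0.068, 0.236, 0], [0.1375, 0.069, 0.2457, 0]]
  ]
}}

```text
time: 5.6
tool_pos: [0.5336, -0.3055, 0.1441]
tool_rot: [-1.576, -0.004, -2.726]
contact_force: [0.8, 0.5, -1.3]
opening: 0.0234
```

Emit:
{"name": "send_rows", "arguments": {
  "motion": [
    [[0, 0, 0, 0], [0, 0, 0, 0]]
  ]
}}

```text
time: 5.8
tool_pos: [0.5333, -0.3045, 0.1436]
tool_rot: [-1.578, -0.005, -2.726]
contact_force: [0.7, -0.3, -0.8]
opening: 0.0231
```

```bash
python3 -c "
from h import *
delta((.537,-.304,.047))
s=read_camera('scene')
crop('s',s['frame'],160,110,130,98,6,'sc3.png')
t=read_camera('top')
crop('s',t['frame'],300,150,130,98,6,'tc3.png')
"
```

```text
t 5.8 pos [ 0.5333 -0.3045  0.1436] rot [-1.5777 -0.005  -2.7256] F [ 0.7 -0.3 -0.8] op 0.0231 q [-0.64  0.6   1.4  -0.    1.14  0.51]
axes x,y,z: [[-0.915, -0.404, 0.005], [-0.007, 0.004, -1.0], [0.404, -0.915, -0.007]]
(0.537, -0.304, 0.047) -> [-0.0041  0.0966  0.0017]
```

View pics/sc3.png

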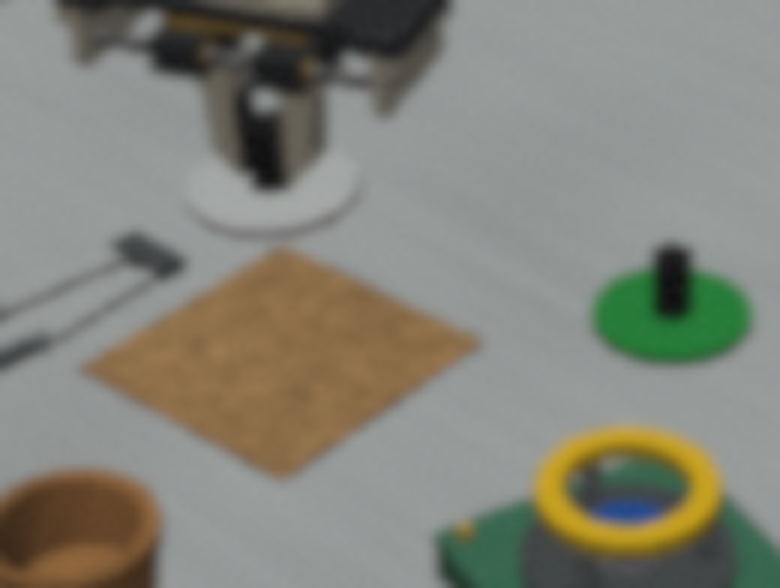

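View pics/tc3.png

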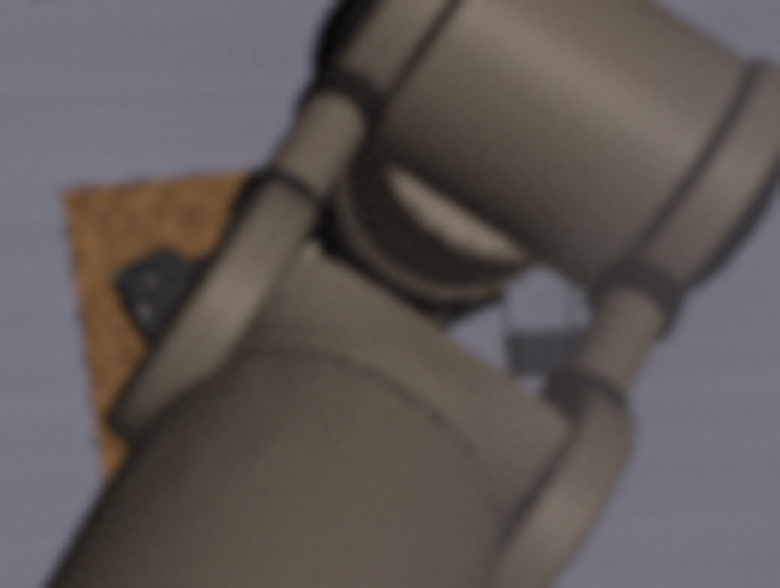

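The cover hangs above the mat, which is centred at about (283,360) in the scene crop. I descend in steps.

Emit:
{"name": "send_rows", "arguments": {
  "motion": [
    [[-0.002, 0.02, 0, 0], [-0.003, 0.045, 0.001, 0], [-0.003, 0.065, 0.001, 0], [-0.003, 0.08, 0.001, 0], [-0.004, 0.088, 0.002, 0], [-0.004, 0.091, 0.002, 0], [-0.004, 0.091, 0.002, 0]]
  ]
}}

```text
time: 6.6
tool_pos: [0.5384, -0.3036, 0.054]
tool_rot: [-1.576, -0.004, -2.723]
contact_force: [-0.6, -0.4, -1.4]
opening: 0.0231
```

Emit:
{"name": "send_rows", "arguments": {
  "motion": [
    [[0, 0.001, 0, 0], [0, 0.003, 0, 0], [0, 0.005, 0, 0], [0, 0.005, 0, 0]]
  ]
}}

```text
time: 7.0
tool_pos: [0.5383, -0.3036, 0.0489]
tool_rot: [-1.576, -0.004, -2.723]
contact_force: [0.7, -0.2, -1.5]
opening: 0.0234
```

Emit:
{"name": "send_rows", "arguments": {
  "motion": [
    [[0, 0.001, 0, 0], [0, 0.002, 0, 0], [0, 0.003, 0, 0], [0, 0.003, 0, 0]]
  ]
}}

```text
time: 7.4
tool_pos: [0.5382, -0.3037, 0.0462]
tool_rot: [-1.576, -0.004, -2.723]
contact_force: [-2.1, 0.5, 1.4]
opening: 0.0233
```

```bash
python3 -c "
from h import *
delta((.537,-.304,.046))
s=read_camera('scene')
crop('s',s['frame'],160,110,130,98,6,'sc4.png')
"
```

```text
t 7.4 pos [ 0.5382 -0.3037  0.0462] rot [-1.5756 -0.0038 -2.7235] F [-2.1  0.5  1.4] op 0.0233 q [-0.64  0.73  1.48 -0.    0.94  0.52]
axes x,y,z: [[-0.914, -0.406, 0.004], [-0.005, 0.003, -1.0], [0.406, -0.914, -0.005]]
(0.537, -0.304, 0.046) -> [ 0.0012  0.0002 -0.0002]
```

View pics/sc4.png

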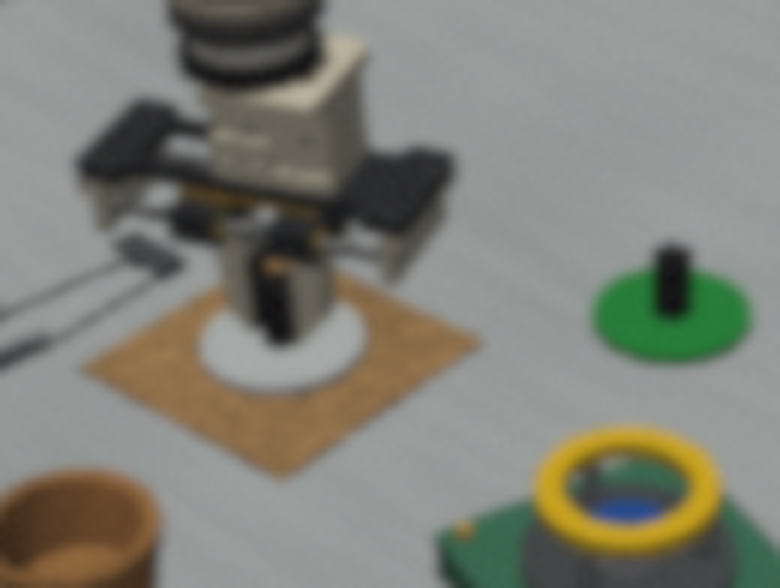

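The cover rests on the mat: Fz went from -1.5 to +1.4 and the height matches. Releasing.

Emit:
{"name": "send_rows", "arguments": {
  "motion": [
    [[0, 0, 0, 0], [0, 0, 0, 0], [0, 0, 0, 0], [0, 0, 0, 0], [0, 0, 0, 0], [0, 0, 0, 0], [0, 0, 0, 0], [0, 0, 0, 0]]
  ],
  "gripper": 1
}}

```text
time: 8.25
tool_pos: [0.5382, -0.3036, 0.0461]
tool_rot: [-1.576, -0.004, -2.723]
contact_force: [-0.3, 0.0, -0.2]
opening: 0.0824
```

Emit:
{"name": "send_rows", "arguments": {
  "motion": [
    [[0, -0.01, 0, 0], [0, -0.035, 0, 0], [0, -0.07, 0, 0], [0, -0.105, 0, 0], [0, -0.14, 0, 0], [0, -0.17, 0, 0], [0, -0.18, 0, 0], [0, -0.18, 0, 0]]
  ]
}}

```text
time: 9.05
tool_pos: [0.5397, -0.3045, 0.228]
tool_rot: [-1.572, -0.002, -2.723]
contact_force: [-0.4, -0.4, -0.5]
opening: 0.0915
```

```bash
python3 -c "
from h import *
delta((.516,.331,.23),(.516,.331,.105))
s=read_camera('scene')
crop('s',s['frame'],160,110,130,98,6,'sc5.png')
"
```

```text
t 9.05 pos [ 0.5397 -0.3045  0.228 ] rot [-1.5724e+00 -2.0000e-03 -2.7235e+00] F [-0.4 -0.4 -0.5] op 0.0915 q [-0.64  0.54  1.28 -0.    1.33  0.52]
axes x,y,z: [[-0.914, -0.406, 0.002], [-0.002, 0.001, -1.0], [0.406, -0.914, -0.002]]
(0.516, 0.331, 0.23) -> [-0.2364 -0.0015 -0.5904]
(0.516, 0.331, 0.105) -> [-0.2367  0.1235 -0.5902]
```

View pics/sc5.png

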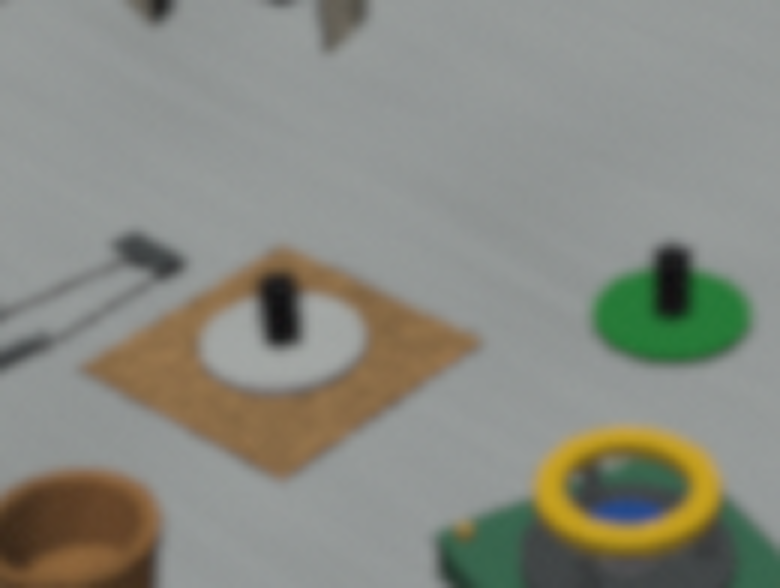

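The cover lies flat in the middle of the mat (about (283,340) in the crop). Moving to the red flask.

Emit:
{"name": "send_rows", "arguments": {
  "motion": [
    [[-0.01, 0, -0.025, 0], [-0.024, 0, -0.06, 0], [-0.04, 0, -0.1, 0], [-0.056, 0, -0.14, 0], [-0.072, 0, -0.18, 0], [-0.088, 0, -0.22, 0], [-0.104, 0, -0.26, 0], [-0.12, 0, -0.3, 0]]
  ]
}}

```text
time: 9.9
tool_pos: [0.5256, 0.0206, 0.2249]
tool_rot: [-1.577, -0.007, -2.724]
contact_force: [0.5, 0.4, -0.4]
opening: 0.0915
```

```bash
python3 -c "
from h import *
delta((.516,.331,.22),(.516,.331,.105))
"
```

```text
t 9.9 pos [0.5256 0.0206 0.2249] rot [-1.5775 -0.0071 -2.7237] F [ 0.5  0.4 -0.4] op 0.0915 q [-0.11  0.37  1.56  0.    1.22  1.04]
axes x,y,z: [[-0.914, -0.406, 0.007], [-0.009, 0.003, -1.0], [0.406, -0.914, -0.007]]
(0.516, 0.331, 0.22) -> [-0.1173  0.0059 -0.2875]
(0.516, 0.331, 0.105) -> [-0.1181  0.1209 -0.2868]
```

Emit:
{"name": "send_rows", "arguments": {
  "motion": [
    [[-0.014, 0, -0.035, 0], [-0.03, 0.002, -0.075, 0], [-0.047, 0.003, -0.115, 0], [-0.064, 0.004, -0.155, 0], [-0.08, 0.005, -0.195, 0], [-0.096, 0.006, -0.235, 0], [-0.111, 0.006, -0.272, 0], [-0.1175, 0.006, -0.2875, 0]]
  ]
}}

```text
time: 10.7
tool_pos: [0.5146, 0.3339, 0.2172]
tool_rot: [-1.578, -0.011, -2.721]
contact_force: [0.6, 0.0, -0.0]
opening: 0.0915
```

Emit:
{"name": "send_rows", "arguments": {
  "motion": [
    [[0, 0, 0, 0], [0, 0, 0, 0]]
  ]
}}

```text
time: 10.9
tool_pos: [0.5139, 0.3331, 0.2154]
tool_rot: [-1.578, -0.015, -2.72]
contact_force: [0.3, 0.1, 0.1]
opening: 0.0922
```

```bash
python3 -c "
from h import *
delta((.516,.331,.106))
s=read_camera('scene')
crop('s',s['frame'],310,140,130,98,6,'sc6.png')
t=read_camera('top')
crop('s',t['frame'],50,140,130,98,6,'tc6.png')
"
```

```text
t 10.9 pos [0.5139 0.3331 0.2154] rot [-1.5776 -0.0149 -2.7202] F [0.3 0.1 0.1] op 0.0922 q [0.45 0.54 1.31 0.01 1.31 1.59]
axes x,y,z: [[-0.912, -0.409, 0.015], [-0.016, 0.0, -1.0], [0.409, -0.913, -0.007]]
(0.516, 0.331, 0.106) -> [-0.0027  0.1093  0.0035]
```

View pics/sc6.png

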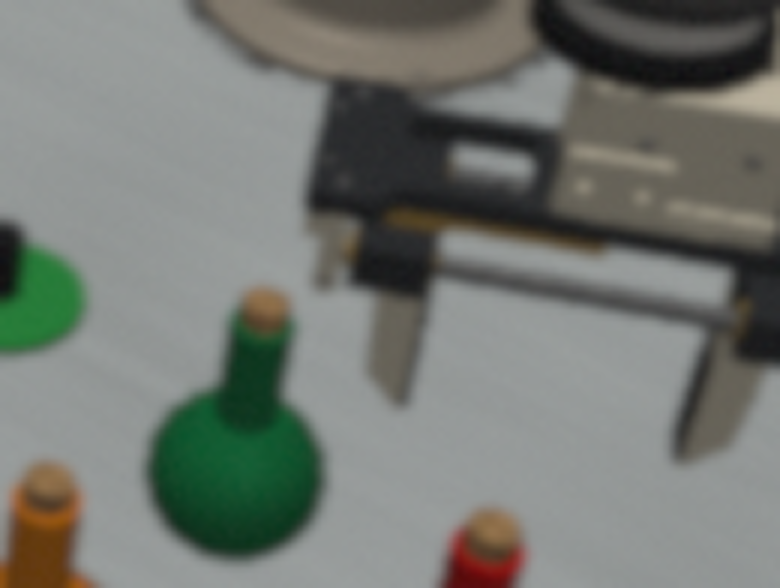

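View pics/tc6.png

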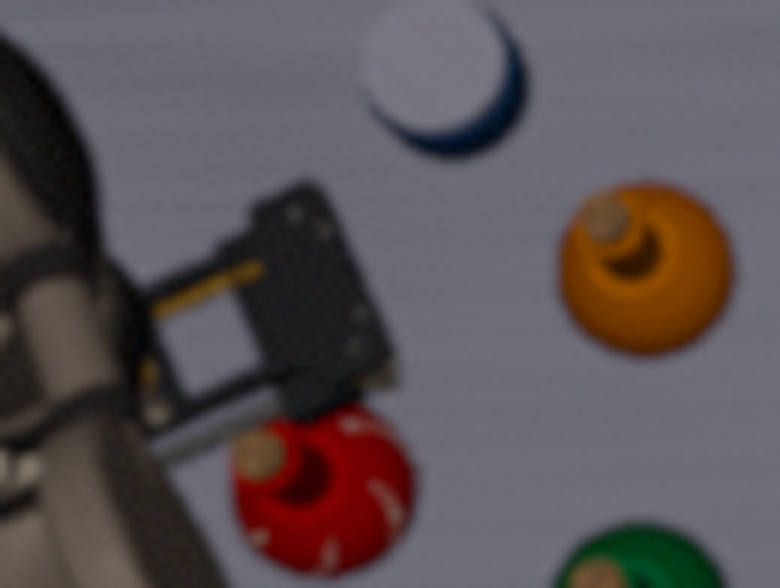

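The open jaws are above the red flask and clear of the green and amber flasks. Descending to neck height.

Emit:
{"name": "send_rows", "arguments": {
  "motion": [
    [[-0.001, 0.02, 0.001, 0], [-0.002, 0.045, 0.003, 0], [-0.003, 0.07, 0.0035, 0], [-0.003, 0.09, 0.0035, 0], [-0.003, 0.103, 0.0035, 0], [-0.003, 0.108, 0.0035, 0], [-0.003, 0.109, 0.0035, 0], [-0.003, 0.109, 0.0035, 0]]
  ]
}}

```text
time: 11.8
tool_pos: [0.5178, 0.3304, 0.1084]
tool_rot: [-1.578, -0.011, -2.722]
contact_force: [-0.6, -0.5, -0.3]
opening: 0.0915
```

```bash
python3 -c "
from h import *
delta((.516,.331,.106))
s=read_camera('scene')
crop('s',s['frame'],340,160,130,98,6,'sc7.png')
"
```

```text
t 11.8 pos [0.5178 0.3304 0.1084] rot [-1.5776 -0.0113 -2.7225] F [-0.6 -0.5 -0.3] op 0.0915 q [0.44 0.64 1.44 0.01 1.07 1.59]
axes x,y,z: [[-0.913, -0.407, 0.011], [-0.013, 0.002, -1.0], [0.407, -0.913, -0.007]]
(0.516, 0.331, 0.106) -> [ 0.0014  0.0024 -0.0013]
```

View pics/sc7.png

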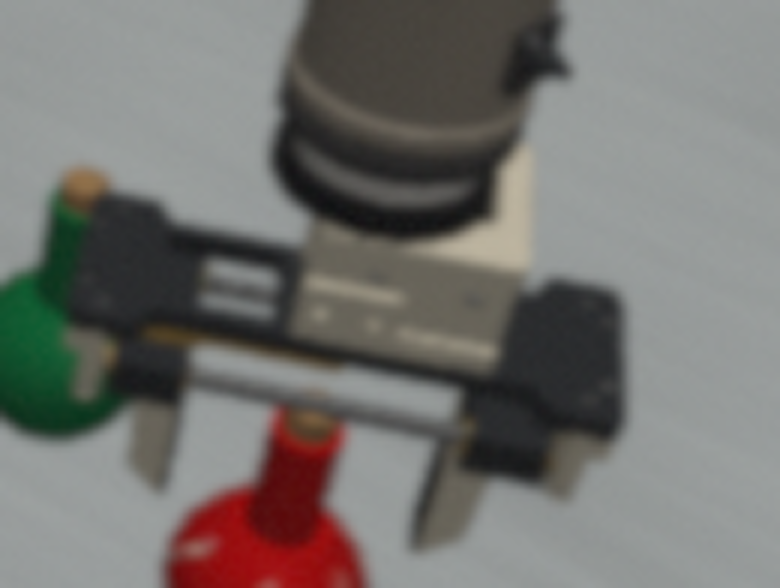

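The neck sits midway between the fingers (about (300,470) in the crop, fingers at 155 and 445). Closing.

Emit:
{"name": "send_rows", "arguments": {
  "motion": [
    [[0, 0, 0, 0], [0, 0, 0, 0], [0, 0, 0, 0], [0, 0, 0, 0], [0, 0, 0, 0], [0, 0, 0, 0], [0, 0, 0, 0], [0, 0, 0, 0]]
  ],
  "gripper": 0,
  "grip_force": 15
}}

```text
time: 12.65
tool_pos: [0.5178, 0.3306, 0.1086]
tool_rot: [-1.578, -0.011, -2.722]
contact_force: [-0.4, 0.1, -1.0]
opening: 0.0326
```

Emit:
{"name": "send_rows", "arguments": {
  "motion": [
    [[0, 0, 0, 0], [0, 0, 0, 0], [0, 0, 0, 0], [0, 0, 0, 0]]
  ]
}}

```text
time: 13.05
tool_pos: [0.5178, 0.3305, 0.1085]
tool_rot: [-1.578, -0.011, -2.722]
contact_force: [0.3, -1.0, -1.2]
opening: 0.0278
```

Emit:
{"name": "send_rows", "arguments": {
  "motion": [
    [[0, 0, 0, 0], [0, 0, 0, 0], [0, 0, 0, 0]]
  ],
  "grip_force": 50
}}

```text
time: 13.35
tool_pos: [0.5178, 0.3305, 0.1086]
tool_rot: [-1.578, -0.011, -2.722]
contact_force: [-0.2, -1.4, -0.5]
opening: 0.0273
```

```bash
python3 -c "
from h import *
delta((.516,.331,.106))
"
```

```text
t 13.35 pos [0.5178 0.3305 0.1086] rot [-1.5776 -0.011  -2.7223] F [-0.2 -1.4 -0.5] op 0.0273 q [0.44 0.64 1.44 0.01 1.07 1.59]
axes x,y,z: [[-0.913, -0.407, 0.011], [-0.013, 0.002, -1.0], [0.407, -0.913, -0.007]]
(0.516, 0.331, 0.106) -> [ 0.0015  0.0026 -0.0012]
```

Gripped on the neck (28 mm). Lifting straight up.

Emit:
{"name": "send_rows", "arguments": {
  "motion": [
    [[0, -0.005, 0, 0], [0, -0.015, 0, 0], [0, -0.035, 0, 0], [0, -0.06, 0, 0], [0, -0.085, 0, 0], [0, -0.11, 0, 0], [0, -0.135, 0, 0], [0, -0.15, 0, 0]]
  ]
}}

```text
time: 14.15
tool_pos: [0.5202, 0.3305, 0.2617]
tool_rot: [-1.578, -0.007, -2.722]
contact_force: [0.7, 0.8, -3.9]
opening: 0.0271
```

Emit:
{"name": "send_rows", "arguments": {
  "motion": [
    [[0, -0.005, 0, 0], [0, -0.012, 0, 0], [0, -0.013, 0, 0], [0, -0.013, 0, 0]]
  ]
}}

```text
time: 14.55
tool_pos: [0.5201, 0.3304, 0.2741]
tool_rot: [-1.578, -0.009, -2.722]
contact_force: [-0.9, 0.1, -2.4]
opening: 0.0272
```

```bash
python3 -c "
from h import *
delta((.562,-.021,.265))
s=read_camera('scene')
crop('s',s['frame'],280,110,160,120,5,'sc8.png')
"
```

```text
t 14.55 pos [0.5201 0.3304 0.2741] rot [-1.5777 -0.0085 -2.7223] F [-0.9  0.1 -2.4] op 0.0272 q [0.44 0.5  1.21 0.01 1.44 1.59]
axes x,y,z: [[-0.913, -0.407, 0.009], [-0.011, 0.003, -1.0], [0.407, -0.913, -0.007]]
(0.562, -0.021, 0.265) -> [0.1047 0.0077 0.3381]
```

View pics/sc8.png

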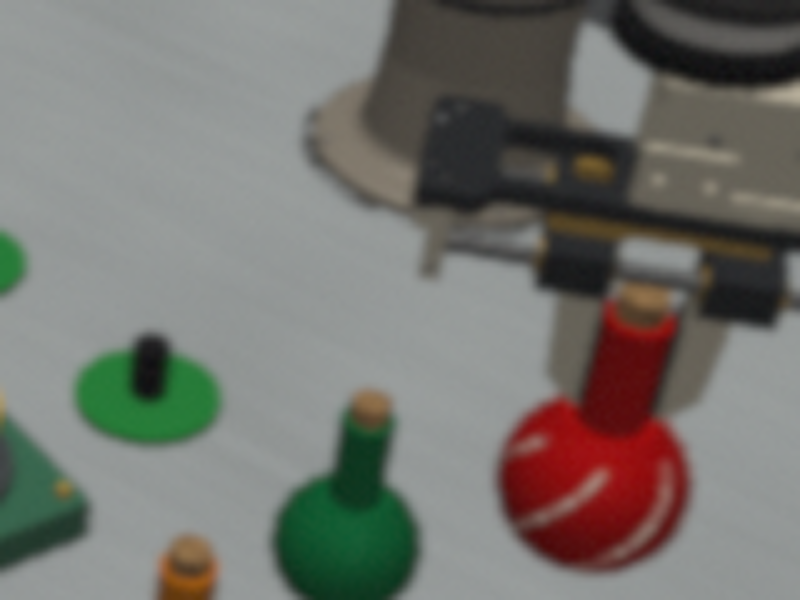

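The flask hangs upright in the grip. Carrying it to the cradle.

Emit:
{"name": "send_rows", "arguments": {
  "motion": [
    [[0.004, 0, 0.013, 0], [0.012, 0, 0.038, 0], [0.022, 0, 0.07, 0], [0.032, 0.001, 0.103, 0], [0.042, 0.002, 0.136, 0], [0.052, 0.003, 0.169, 0], [0.062, 0.003, 0.2, 0], [0.072, 0.003, 0.23, 0]]
  ]
}}

```text
time: 15.4
tool_pos: [0.5474, 0.0886, 0.2692]
tool_rot: [-1.578, -0.01, -2.723]
contact_force: [0.1, -0.5, -1.9]
opening: 0.027
```

```bash
python3 -c "
from h import *
delta((.562,-.021,.265))
"
```

```text
t 15.4 pos [0.5474 0.0886 0.2692] rot [-1.5778 -0.0104 -2.7229] F [ 0.1 -0.5 -1.9] op 0.027 q [0.02 0.39 1.4  0.   1.36 1.17]
axes x,y,z: [[-0.914, -0.407, 0.01], [-0.012, 0.002, -1.0], [0.407, -0.914, -0.007]]
(0.562, -0.021, 0.265) -> [0.0311 0.0038 0.1061]
```

Emit:
{"name": "send_rows", "arguments": {
  "motion": [
    [[0.008, 0.001, 0.028, 0], [0.016, 0.002, 0.055, 0], [0.023, 0.003, 0.079, 0], [0.028, 0.004, 0.096, 0], [0.031, 0.004, 0.105, 0], [0.031, 0.004, 0.106, 0], [0.031, 0.004, 0.106, 0]]
  ]
}}

```text
time: 16.1
tool_pos: [0.5619, -0.0207, 0.2647]
tool_rot: [-1.578, -0.011, -2.723]
contact_force: [0.9, -0.1, -2.5]
opening: 0.0271
```

```bash
python3 -c "
from h import *
delta((.562,-.021,.20))
s=read_camera('scene')
crop('s',s['frame'],200,110,130,98,6,'sc9.png')
t=read_camera('top')
crop('s',t['frame'],180,140,130,98,6,'tc9.png')
"
```

```text
t 16.1 pos [ 0.5619 -0.0207  0.2647] rot [-1.5783 -0.0106 -2.7231] F [ 0.9 -0.1 -2.5] op 0.0271 q [-0.17  0.41  1.39  0.    1.36  0.98]
axes x,y,z: [[-0.914, -0.406, 0.011], [-0.013, 0.003, -1.0], [0.406, -0.914, -0.007]]
(0.562, -0.021, 0.2) -> [-0.0007  0.0647  0.0008]
```

View pics/sc9.png

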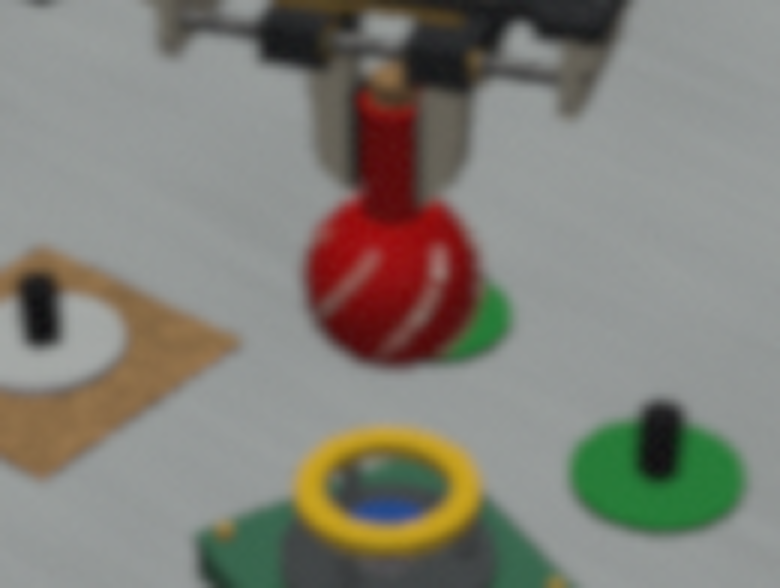

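View pics/tc9.png

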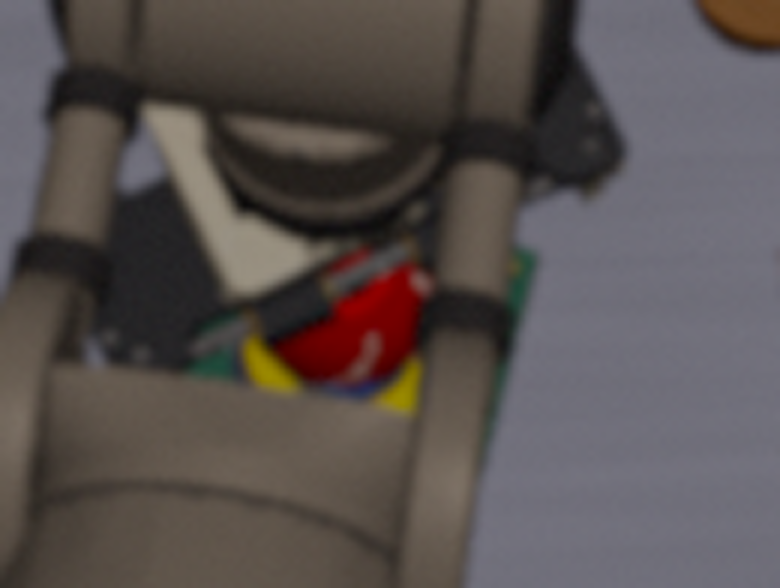

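```bash
python3 -c "
from h import *
s=read_camera('scene')
f=lambda P:np.round((proj(s,np.array(P))-[200,110]+.5)*6-.5,1)
for P in [(.562,-.021,.08),(.562,-.021,.192),(.567,-.021,.192),(.562,-.016,.192),(.562,-.021,.197),(.562,-.021,.292),(.537,-.304,.053)]:print(P,f(P))
th=np.linspace(0,2*np.pi,72)
for r in(.044,.03):
  q=np.array([f((.562+r*np.cos(a),-.021+r*np.sin(a),.08)) for a in th]);print(q.min(0),q.max(0))
"
```

```text
(0.562, -0.021, 0.08) [390.7 477.9]
(0.562, -0.021, 0.192) [391.3 277.1]
(0.567, -0.021, 0.192) [383.4 281.8]
(0.562, -0.016, 0.192) [399.7 281.4]
(0.562, -0.021, 0.197) [391.3 267.4]
(0.562, -0.021, 0.292) [391.8  72.5]
(0.537, -0.304, 0.053) [ 39.5 274.6]
[296.  420.5] [485.4 539.1]
[326.2 438.4] [455.3 519.2]
```

The ring and ball project to within 1–2 mm of the expected places. Descending to just above the seat.

Emit:
{"name": "send_rows", "arguments": {
  "motion": [
    [[0, 0.012, 0.0004, 0], [0, 0.028, 0.0006, 0], [0, 0.046, 0.0008, 0], [0, 0.062, 0.0008, 0], [0, 0.072, 0.0008, 0], [0, 0.077, 0.0008, 0], [0, 0.078, 0.0008, 0], [0, 0.078, 0.0008, 0]]
  ]
}}

```text
time: 17.05
tool_pos: [0.5616, -0.0205, 0.1873]
tool_rot: [-1.578, -0.01, -2.722]
contact_force: [0.3, 0.2, -2.4]
opening: 0.0276
```

```bash
python3 -c "
from h import *
delta((.562,-.021,.179),(.562,-.021,.158))
"
```

```text
t 17.05 pos [ 0.5616 -0.0205  0.1873] rot [-1.5775 -0.0096 -2.7215] F [ 0.3  0.2 -2.4] op 0.0276 q [-0.17  0.47  1.51  0.    1.17  0.98]
axes x,y,z: [[-0.913, -0.408, 0.01], [-0.012, 0.002, -1.0], [0.408, -0.913, -0.007]]
(0.562, -0.021, 0.179) -> [-0.0002  0.0083  0.0007]
(0.562, -0.021, 0.158) -> [-0.0004  0.0293  0.0008]
```

Emit:
{"name": "send_rows", "arguments": {
  "motion": [
    [[0, 0.002, 0.0003, 0], [0, 0.004, 0.0005, 0], [0, 0.006, 0.0005, 0], [0, 0.008, 0.0005, 0], [0, 0.01, 0.0005, 0], [0, 0.01, 0.0005, 0]]
  ],
  "grip_force": 58
}}

```text
time: 17.65
tool_pos: [0.5622, -0.021, 0.1775]
tool_rot: [-1.577, -0.008, -2.722]
contact_force: [1.8, 0.1, 0.7]
opening: 0.027
```

```bash
python3 -c "
from h import *
delta((.562,-.021,.179),(.562,-.021,.158))
"
```

```text
t 17.65 pos [ 0.5622 -0.021   0.1775] rot [-1.5767 -0.0085 -2.7216] F [1.8 0.1 0.7] op 0.027 q [-0.17  0.48  1.52  0.    1.15  0.98]
axes x,y,z: [[-0.913, -0.408, 0.008], [-0.01, 0.002, -1.0], [0.408, -0.913, -0.006]]
(0.562, -0.021, 0.179) -> [ 0.0002 -0.0015 -0.0001]
(0.562, -0.021, 0.158) -> [ 0.      0.0195 -0.    ]
```

Contact with the ring: Fz rose by about 3 N at TCP z 0.1775, as expected for seating. Pressing in steps, with force checks.

Emit:
{"name": "send_rows", "arguments": {
  "motion": [
    [[0, 0.002, 0, 0], [0, 0.004, 0, 0], [0, 0.006, 0, 0], [0, 0.008, 0, 0], [0, 0.01, 0, 0], [0, 0.01, 0, 0]]
  ]
}}

```text
time: 18.25
tool_pos: [0.5626, -0.0211, 0.1677]
tool_rot: [-1.576, -0.007, -2.722]
contact_force: [3.1, -0.5, 4.1]
opening: 0.0272
```

Emit:
{"name": "send_rows", "arguments": {
  "motion": [
    [[0, 0.0015, 0, 0], [0, 0.003, 0, 0], [0, 0.0045, 0, 0], [0, 0.006, 0, 0], [0, 0.006, 0, 0]]
  ]
}}

```text
time: 18.75
tool_pos: [0.5629, -0.0211, 0.1621]
tool_rot: [-1.575, -0.006, -2.722]
contact_force: [2.7, -0.2, 6.6]
opening: 0.0272
```

```bash
python3 -c "
from h import *
delta((.562,-.021,.156))
s=read_camera('scene')
crop('s',s['frame'],200,110,130,98,6,'sc10.png')
"
```

```text
t 18.75 pos [ 0.5629 -0.0211  0.1621] rot [-1.5755 -0.0062 -2.7217] F [ 2.7 -0.2  6.6] op 0.0272 q [-0.17  0.5   1.54  0.    1.11  0.98]
axes x,y,z: [[-0.913, -0.408, 0.006], [-0.008, 0.002, -1.0], [0.408, -0.913, -0.005]]
(0.562, -0.021, 0.156) -> [ 0.0008  0.0062 -0.0004]
```

View pics/sc10.png

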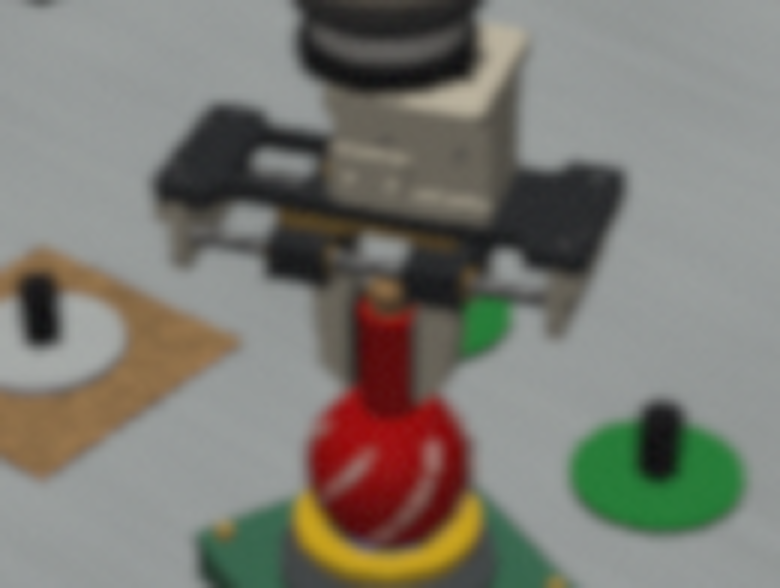

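The flask is seated in the ring: ball at about (390,465) in the crop, with the ring depressed around it. The ring force of about 9 N matches roughly 14 mm of travel. There is a 2.7 N side force in +x, so I shift 1 mm that way and press on.

Emit:
{"name": "send_rows", "arguments": {
  "motion": [
    [[-0.0005, 0.001, 0.0002, 0], [-0.001, 0.002, 0.0004, 0], [-0.001, 0.003, 0.0004, 0], [-0.001, 0.004, 0.0004, 0], [-0.001, 0.005, 0.0004, 0], [-0.001, 0.005, 0.0004, 0]]
  ]
}}

```text
time: 19.4
tool_pos: [0.5644, -0.0209, 0.1584]
tool_rot: [-1.575, -0.005, -2.722]
contact_force: [1.7, 1.0, 12.0]
opening: 0.0273
```

Emit:
{"name": "send_rows", "arguments": {
  "motion": [
    [[0, 0.0005, 0, 0], [0, 0.001, 0, 0], [0, 0.001, 0, 0]]
  ]
}}

```text
time: 19.7
tool_pos: [0.5645, -0.0209, 0.1586]
tool_rot: [-1.574, -0.004, -2.722]
contact_force: [0.6, 0.4, 11.5]
opening: 0.027
```

Pad contact is evident: the force slope jumped, and 11.5 N plus 2.4 N of weight is about 13.9 N. Pressing a bit more firmly.

Emit:
{"name": "send_rows", "arguments": {
  "motion": [
    [[0, 0.001, 0, 0], [0, 0.002, 0, 0], [0, 0.003, 0, 0], [0, 0.003, 0, 0]]
  ]
}}

```text
time: 20.1
tool_pos: [0.5645, -0.0208, 0.1569]
tool_rot: [-1.574, -0.003, -2.722]
contact_force: [-0.2, 0.8, 13.1]
opening: 0.0273
```

Emit:
{"name": "send_rows", "arguments": {
  "motion": [
    [[0, 0.001, 0, 0], [0, 0.002, 0, 0], [0, 0.002, 0, 0], [0, 0.002, 0, 0]]
  ]
}}

```text
time: 20.5
tool_pos: [0.5645, -0.0208, 0.1565]
tool_rot: [-1.573, -0.003, -2.721]
contact_force: [-0.5, 0.0, 14.0]
opening: 0.027
```

Emit:
{"name": "send_rows", "arguments": {
  "motion": [
    [[0, 0.001, 0, 0], [0, 0.002, 0, 0], [0, 0.0025, 0, 0], [0, 0.0025, 0, 0], [0, 0.0025, 0, 0], [0, 0.0025, 0, 0], [0, 0.0025, 0, 0], [0, 0.0025, 0, 0]]
  ]
}}

```text
time: 21.3
tool_pos: [0.5645, -0.0207, 0.1558]
tool_rot: [-1.573, -0.002, -2.721]
contact_force: [-1.0, 1.0, 15.7]
opening: 0.0268
```

```bash
python3 -c "
from h import *
delta((.562,-.021,.156))
s=read_camera('scene')
cv2.imwrite('pics/s11.png',cv2.resize(s['frame'][:,:,::-1],None,fx=1.5,fy=1.5))
crop('s',s['frame'],200,130,130,98,6,'sc11.png')
for i in range(5):
  read_camera('top');o=sensors.observe();print(np.round(o['contact_force'],1),np.round(o['tool_pos'],4))
f=lambda P:np.round((proj(s,np.array(P))-[200,130]+.5)*6-.5,1)
x,y=.562,-.021
for d in(.018,.021,.024):
  print(d,'ball c',f((x,y,.0705-d+.036)),'cork',f((x,y,.0705-d+.136)), 'ring c',f((x,y,.08-d)))
"
```

```text
t 21.3 pos [ 0.5645 -0.0207  0.1558] rot [-1.5726e+00 -1.7000e-03 -2.7214e+00] F [-1.   1.  15.7] op 0.0268 q [-0.17  0.51  1.55  0.    1.09  0.98]
axes x,y,z: [[-0.913, -0.408, 0.002], [-0.002, 0.001, -1.0], [0.408, -0.913, -0.002]]
(0.562, -0.021, 0.156) -> [ 0.0024 -0.0002 -0.0008]
[-0.5 -0.5 15.3] [ 0.5645 -0.0208  0.1558]
[-0.5  0.9 15.4] [ 0.5645 -0.0207  0.1558]
[-0.6  0.5 16.1] [ 0.5645 -0.0208  0.1558]
[-0.8  1.8 15.2] [ 0.5645 -0.0207  0.1558]
[-0.9  0.6 15.4] [ 0.5645 -0.0208  0.1558]
0.018 ball c [390.7 343.6] cork [391.2 163.8] ring c [390.6 387.8]
0.021 ball c [390.7 348.7] cork [391.2 169.5] ring c [390.6 392.7]
0.024 ball c [390.7 353.7] cork [391.2 175.2] ring c [390.6 397.6]
```

View pics/sc11.png

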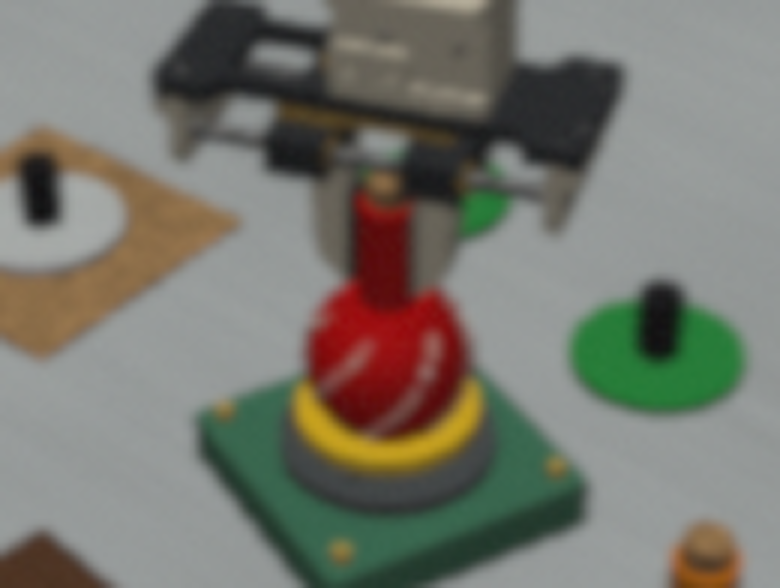

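View pics/s11.png

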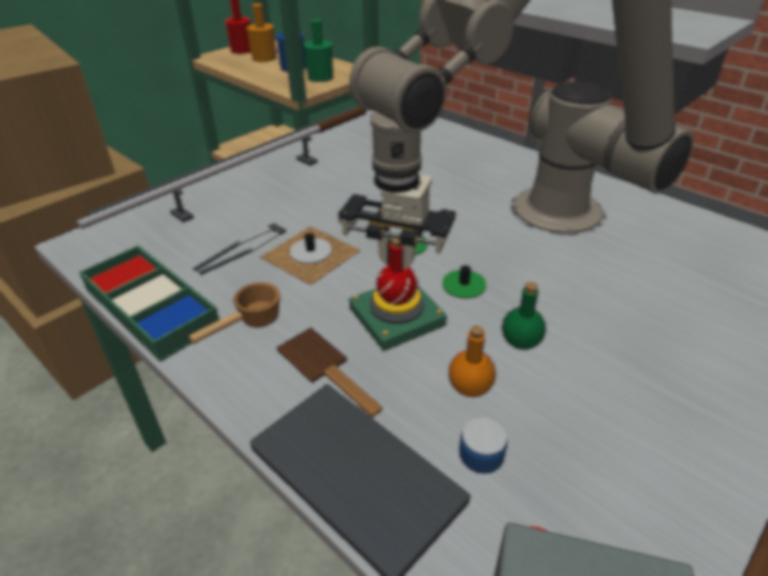

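The force is steady at about 15.4 N (roughly 17.5 N on ring and pad with the flask's weight) and the pose isn't drifting. The cover is flat on the mat and nothing else has moved. Handing in.

```bash
python3 -c "
from cell import hand_in
print(hand_in())"
```

```text
the job is handed in; nothing more can be done
None
```

The cover is flat on the cork mat and released. The red flask was handed in still gripped at 58 N, seated in the ring and pressed onto the pad. It took about 21.5 s of the 64 s allowed.

- **Press:** The final force reading held steady at 15.2–16.1 N over five readings. With the flask's weight that is about 17.5 N on the ring and pad, or roughly 22 mm of ring travel. The force slope rose at the expected depth, which shows the foot on the pad. The TCP stayed at z 0.1558 m with no slip.
- **Last picture:** The cover lay in the middle of the mat. The green and amber flasks and the tools stood where they had been.
- **Small disagreements:**
  - The cork appeared about 1 px (3–4 mm) off the predicted axis. Part of that is a 2.5 mm shift in +x to relieve a side force; the rest suggests the flask leans about 1°.
  - The two ways of estimating ring travel, from force and from TCP height, differed by 1–2 mm during pressing. Both put the foot on the pad.

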